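# Hang the parts tray on the tool board's screw

## Robot

A 6-joint arm with a two-finger parallel gripper is mounted at the origin on the work surface. World frame = base frame: x ahead of the robot, y to its left, z up, the work surface at z = 0. Lengths are in mm, angles in rad, forces in N, time in s.
With the tool pointing down it reaches from about 350 to 975 mm from the base axis. Payload 7.1 kg.
Tool frame: the origin (TCP) lies at the very end of the fingers, on their centre line; the grasp point (between the pads) lies 19 mm behind it (ctrl.grip_point_offset is the distance from the TCP to the grasp point, in mm); x points along the fingers, y is the direction in which the jaws open and shut, and the axes are right-handed (so a half turn about x gives the same grasp; the last joint's range is limited). The gripper opens to 88 mm and grips with 3 to 60 N. Pads are 20 mm wide; open, the fingers measure 115 mm over their backs; the gripper's body (75 mm by 178 mm) begins 61 mm behind the grasp point.
Start: joints at [-1.314, 0.423, 1.63, -0, 1.089, -0.019], TCP at [170.216, -601.358, 222.675] pointing down, gripper open.
Joint ranges: [-3, 3], [-0.9, 2.11], [0.09, 2.58], [-1.31, 4.45], [0.11, 2.69], [-2.54, 2.54]. Speed limits (rad/s): [2.39, 2.39, 3.01, 3.14, 3.14, 3.14].

## Interface

Orientations are given as a rotation vector (axis times angle).
In Python, from workcell import ctrl, vision, workorder gives the robot as it stands.
- The arm moves only by the shell command python3 -m crank 'ROWS'. ROWS is JSON, a list of rows, each a list of 3 entries, a list of its own where there are three numbers: the shift along the tool's x, y, z in m, then the turn, a rotation vector about the tool's x, y, z in rad, then the finger opening in m, from 0 to 0.0878. In form: [[[dx, dy, dz], [wx, wy, wz], jaw], ...]. A call has exactly 8 rows; each row shifts and turns the commanded pose from where the row before left it, along the tool's axes as they then stand; what a row does not reach is not made up. A row lasts 1/12 s, in which the tool goes at most 41.7 mm and 7.16 degrees, less where a joint would pass 70% of its speed; a pose out of reach is approached as far as the arm can. A call with a gripper value outside its range is refused whole. The fingers move at their own pace and stop on an object; the grip force is fixed at half the most. Time passes only in rows, so rows that do not move let the fingers close, or fill a call up. It gives the time, the measured TCP pose, the force and the opening at its end, in the units of the state.
- ctrl.get_obs(): the state, without advancing time (a new reading comes with each control period).
- vision.get_image(name): name is "side" or "top" or "wrist"; returns a dict with "img" (384x512x3 uint8, blue, green, red), "mtx" (3x3 intrinsics, pixels), "rvec" (rotation vector, rad) and "tvec" (3), from world to camera coordinates, as OpenCV has them; the wrist camera has in their place "hand_eye" (4x4, takes a point from camera to tool coordinates, whose origin is the TCP and whose axes are the tool frame's). Camera axes: x right, y down, z forward; pixel columns grow to the right and rows downward; lengths in mm; the calibration is good to about 2 mm. The wrist camera is an equidistant fisheye: a pixel r from the principal point sees the ray r / f radians off the axis. A picture is of the moment at which its call begins: read the wrist's pose just before it. There is no depth.
- workorder.close_job(): hands the job in, once; it reports no verdict.
The state is a dict: "t": time; "qpos": joint angles; "qvel": joint speeds; "joint_torque": joint torques, N m; "ee_pos": TCP position; "orientation": TCP orientation; "ft_force": force on the tool from outside, world axes, zero at the start; "moment": the same for the moment, N m; "width": finger opening in mm.
Only numpy, scipy, OpenCV 4.12 (cv2) and the standard library are available. Lean on these libraries where they do the work, as an engineer would, in place of code of your own. Each camera call takes 0.05 s, during which the arm holds its last target.

## Task

Pick up the small parts tray by its upright grip and hang it on the screw of the upright tool board: pass the keyhole in its back plate over the screw head, then lower it, still held, until the screw stands at the top of the narrow slot, and only then let go and draw the gripper clear. The screw was driven by eye, as much as a centimetre or so off the pencilled cross, so feel for it and work gently, never pushing hard on the board or screw; leave the other things on the bench alone.

Things in the scene. Friction and masses are not known exactly. Their poses are not given: they have to be found in the camera images.
- board: upright plywood tool board fixed on the bench, facing away from the robot: panel 220 wide, 175 high, 15 thick; its foot and braces are on the robot's side only. Origin on the bench below the middle of its face; +x straight out of the face (away from the robot), y along the face, z up; the face is the plane x = 0 and, but for one screw, nothing stands out of it by more than 1.5 mm
- cross (a point): centre of the pencilled cross on the board's face, 150 above the bench; axes as the board's. The rigid steel screw, square to the face, is not measured: its axis is up to 12 mm to either side and up to 7 mm above or below this point, new each time. Shank 6 mm in diameter for the first 8 mm out of the face, then a round flat head 12 mm in diameter, 5 thick (8 to 13 mm out)
- grip (a point): middle of the parts tray's upright grip, a grey bar 12 thick (along y), 40 long (x), top 20 mm above this point, free beside it down to the bin's rim 30 mm below. Tray axes: +x from back plate to front (at first roughly away from the robot), y sideways, z up. This point is 55 in front of the plate's back face, 58 above the tray's underside. The tray stands upright on the bench, 0.2 to 0.35 kg
- keyhole (a point): centre of the keyhole's round part (octagon 16 across) on the back face of the tray's aluminium back plate (90 wide, 97 high, 4 thick), 60 above the tray's underside, 55 behind and 2 above grip; tray axes. Above it a slot 9 wide, top edge 23 above this point: hung, this point is 20 below the screw's axis. The octagon's upper flanks lead into the slot. Bin before it: 80 x 80, 28 high
- spool_c (a point): bystander: black spool 60 mm in diameter, 46 high, standing; point at its centre
- driver_grip (a point): bystander: screwdriver lying on the bench, 170 long; point on its handle
- wheel_c (a point): bystander: small robot wheel with black tyre lying flat, 66 mm in diameter, 26 high; point at its centre
There are look-alikes about, which are no part of the job. Several things look just like the part that bears grip: the one meant starts nearest to the robot's base.

How it is judged (in metres and radians):
On the way, in this order (a step that is already met when the one before it is completed fails the run):
1. The tray, held by the gripper, has its back plate behind the screw head, the keyhole's round part level with the screw (contact force between the fingers and tray above 1 N and x of keyhole in the frame of cross between -0.004 and 0.006 m and y of keyhole in the frame of cross between -0.0155 and 0.0155 m and z of keyhole in the frame of cross between -0.01 and 0.01 m), for 0.1 s.
2. Still held, it has been lowered so that the screw stands in the upper part of the narrow slot and bears on the tray (contact force between the fingers and tray above 1 N and contact force between tray and board above 1 N and x of keyhole in the frame of cross below 0.007 m and z of keyhole in the frame of cross between -0.03 and -0.0115 m), for 0.1 s.
At the end, for the whole second after the job is handed in: The tray hangs at rest on the screw, let go, the gripper over 40 mm from the grip: keyhole point within 7 mm of the board's face, within 18 mm sideways of the cross and 11.5 to 30 mm below it, the tray borne by the board and tilted less than 0.15 rad (x of keyhole in the frame of cross between -0.004 and 0.007 m and y of keyhole in the frame of cross between -0.018 and 0.018 m and z of keyhole in the frame of cross between -0.03 and -0.0115 m and contact force between tray and board above 0.5 N and angle between keyhole's own z axis and vertical below 0.15 rad and contact force between the fingers and tray below 0.1 N and distance between grip and the grasp point above 0.04 m and linear speed of tray below 0.02 m/s); the robot touches nothing.
It fails at once if The tray is pressed on the board or its screw with more than 25 N (contact force between tray and board above 25 N).
It fails at once if The fingers press on the board or its screw with more than 25 N (contact force between the fingers and board above 25 N).
It fails at once if The tray is let drop: it falls free, faster than 0.3 m/s, above the bench (contact force between the fingers and tray below 0.2 N and linear speed of tray above 0.3 m/s and height (world z) of keyhole above 0.075 m).
It fails at once if The spool, the screwdriver or the wheel is moved more than 20 mm (distance of any of spool_c, driver_grip, wheel_c from where it was at the start of the episode above 0.02 m).
It also fails if it takes over 64 s, if anything falls off the work surface, if the arm or the gripper's body presses on something with over 40 N, if the wrist force passes 120 N, or if a joint passes its speed limit or range.

## Working session

There is one attempt and no reset: what is moved stays moved. The work goes in short steps, Python scripts to look and compute and a shell command to move; the robot and the scene stay as the last step left them, time stands still between calls to the robot, and variables do not carry over. Pictures are saved under pics/ and viewed, and the job is handed in when it is done.

```bash
ls -la; mkdir -p pics; python3 - <<'E'
from workcell import ctrl, vision, workorder
import cv2
o=ctrl.get_obs(); print(o)
for n in ("side","top","wrist"):
    d=vision.get_image(n); cv2.imwrite(f"pics/{n}0.png",d["img"])
    print(n,{k:v for k,v in d.items() if k!="img"})
E
```

```text
total 12
drwxr-xr-x  3 agent agent 4096 Dec  7 16:33 .
drwxr-xr-x 23 root  root  4096 Dec  7 16:33 ..
drwxr-xr-x  2 agent agent 4096 Dec  7 16:33 pics
{'t': 0.0, 'qpos': array([-1.31397443e+00,  4.23829261e-01,  1.63064844e+00, -1.99491375e-05,
        1.08860432e+00, -1.90305604e-02]), 'qvel': array([-0.0016594 , -0.00048893,  0.00173039,  0.00044834, -0.00055091,
       -0.00053324]), 'joint_torque': array([ 2.39177629e-03, -5.44615638e+01, -2.73668522e+01,  6.45225495e-02,
        2.28128023e-02, -1.28052275e-04]), 'ee_pos': array([ 170.09474383, -600.85308481,  221.92525558]), 'orientation': array([ 2.07419261,  0.28949799, -2.07459933]), 'ft_force': array([0.03934449, 0.09616558, 0.2920056 ]), 'moment': array([-0.01018783,  0.01162617,  0.0418602 ]), 'width': 87.96846437240295}
side {'mtx': array([[452.22068799,   0.        , 253.39341717],
       [  0.        , 452.22068799, 194.2736274 ],
       [  0.        ,   0.        ,   1.        ]]), 'rvec': array([ 0.61836466, -2.58336489,  1.23719543]), 'tvec': array([ 503.31719009,  324.04568033, 1068.47791996])}
top {'mtx': array([[455.93696588,   0.        , 258.78143952],
       [  0.        , 455.93696588, 190.56580488],
       [  0.        ,   0.        ,   1.        ]]), 'rvec': array([ 2.20061756, -2.19107869,  0.03526343]), 'tvec': array([ -83.83421377,  603.70706537, 1288.09726199])}
wrist {'mtx': array([[297.31863964,   0.        , 255.22115874],
       [  0.        , 297.31863964, 193.23820613],
       [  0.        ,   0.        ,   1.        ]]), 'hand_eye': array([[ 7.95739874e-04, -2.59771575e-01,  9.65669765e-01,
        -1.60441595e+02],
       [ 9.99999654e-01, -2.65700426e-05, -8.31176215e-04,
         6.30158875e-01],
       [ 2.41573841e-04,  9.65670093e-01,  2.59771464e-01,
        -7.09857875e+01],
       [ 0.00000000e+00,  0.00000000e+00,  0.00000000e+00,
         1.00000000e+00]])}
```

View pics/side0.png

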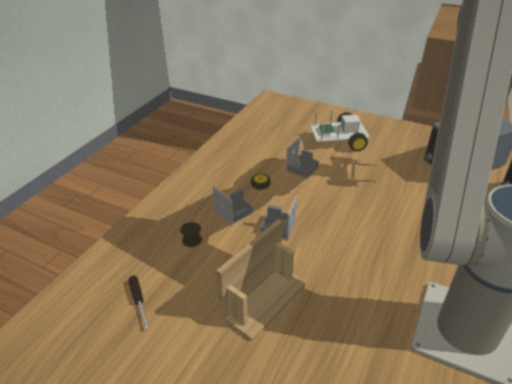

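View pics/top0.png

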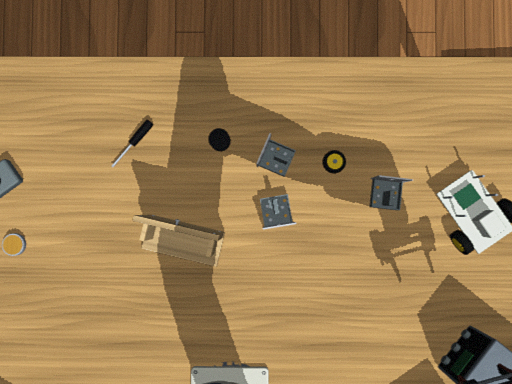

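View pics/wrist0.png

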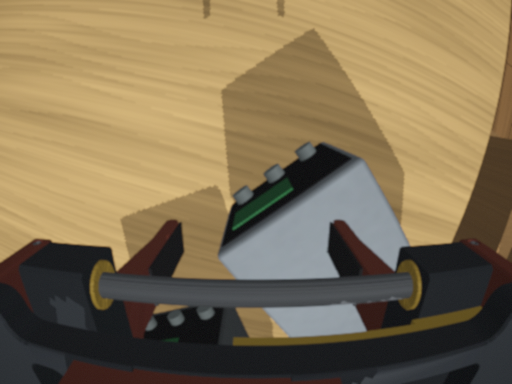

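```bash
cat > h.py <<'E'
from workcell import ctrl, vision, workorder
import cv2, numpy as np
from scipy.spatial.transform import Rotation as R
def cam(n):
    d=vision.get_image(n); return d
def unproj(d,uv,z):
    Rm=cv2.Rodrigues(d["rvec"])[0]; c=-Rm.T@d["tvec"]
    r=Rm.T@np.linalg.inv(d["mtx"])@np.array([uv[0],uv[1],1.]); return c+r*(z-c[2])/r[2]
def proj(d,P):
    return cv2.projectPoints(np.float64(P).reshape(-1,1,3),d["rvec"],d["tvec"],d["mtx"],None)[0].reshape(-1,2)
def tri(ds,uvs):
    A=[];b=[]
    for d,uv in zip(ds,uvs):
        Rm=cv2.Rodrigues(d["rvec"])[0]; c=-Rm.T@d["tvec"]
        r=Rm.T@np.linalg.inv(d["mtx"])@np.array([uv[0],uv[1],1.]); r/=np.linalg.norm(r)
        M=np.eye(3)-np.outer(r,r); A.append(M); b.append(M@c)
    return np.linalg.solve(sum(A),sum(b))
E
python3 - <<'E'
from h import *
t=cam("top"); s=cam("side")
import pickle; pickle.dump((t,s),open("ts.pkl","wb"))
def crop(im,x,y,w,h,k,f): cv2.imwrite(f,cv2.resize(im[y:y+h,x:x+w],None,fx=k,fy=k,interpolation=cv2.INTER_CUBIC))
crop(t["img"],125,180,100,90,8,"pics/tb.png")
crop(t["img"],235,180,70,60,10,"pics/tt.png")
crop(s["img"],210,190,100,150,4,"pics/sb.png")
for uv,z in (((277,210),60),((276,156),60),((387,193),60),((178,222),160),((219,139),23),((334,161),20),((145,130),15)): print(uv,unproj(t,uv,z).round())
E
```

```text
(277, 210) [ 549. -132.   60.]
(276, 156) [ 698. -129.   60.]
(387, 193) [ 597. -433.   60.]
(178, 222) [518. 121. 160.]
(219, 139) [750.  32.  23.]
(334, 161) [ 689. -294.   20.]
(145, 130) [776. 246.  15.]
```

View pics/tb.png

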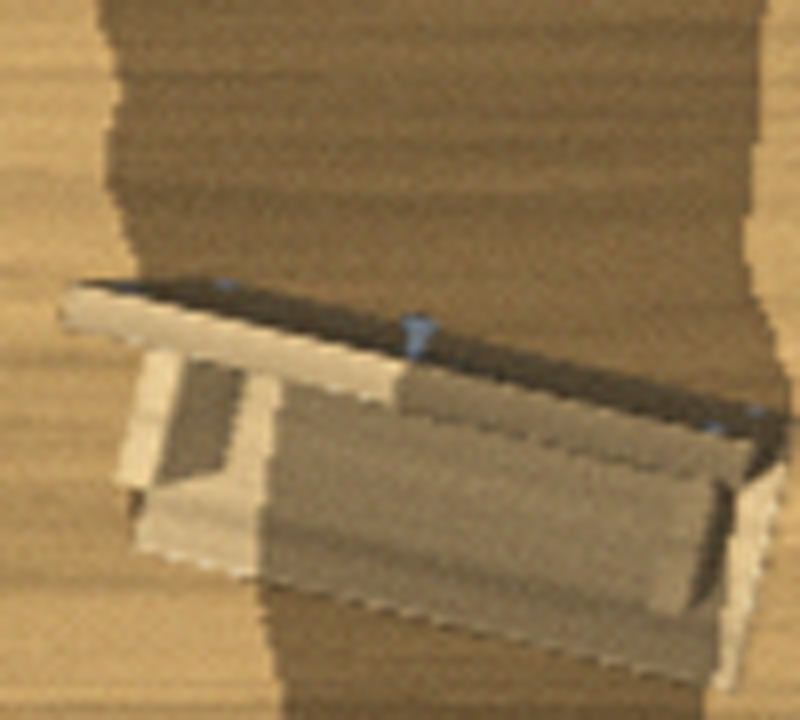

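View pics/tt.png

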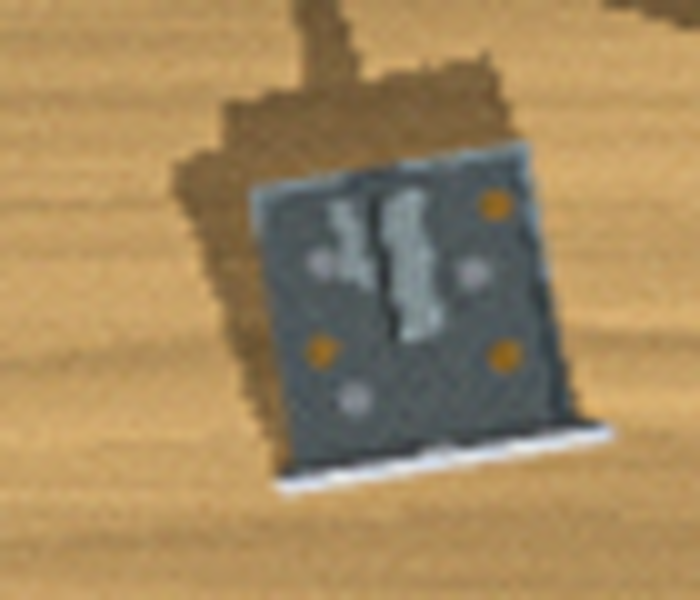

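View pics/sb.png

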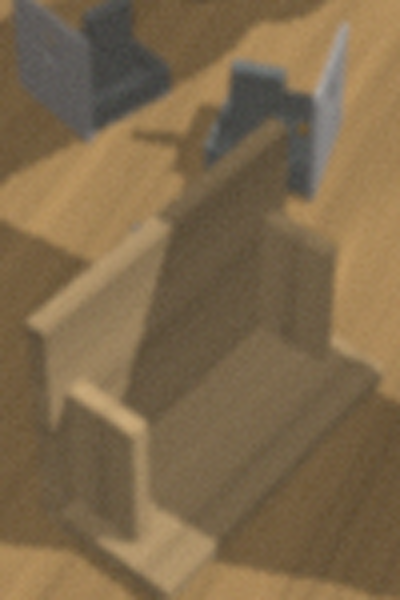

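```bash
python3 - <<'E'
from h import *; import pickle
t,s=pickle.load(open("ts.pkl","rb"))
o=ctrl.get_obs(); print(R.from_rotvec(o["orientation"]).as_matrix().round(3),o["t"])
Rm=cv2.Rodrigues(t["rvec"])[0]; print("topcam",-Rm.T@t["tvec"])
Rm=cv2.Rodrigues(s["rvec"])[0]; print("sidecam",-Rm.T@s["tvec"])
c=lambda u,v:(125+(u+.5)/8-.5,180+(v+.5)/8-.5)
L=unproj(t,c(75,285),175);Rr=unproj(t,c(752,440),175)
print("board",L,Rr,np.linalg.norm(L-Rr),(L+Rr)/2, np.degrees(np.arctan2(*( (L-Rr)[[1,0]]))))
# side check
c2=lambda u,v:(210+(u+.5)/4-.5,190+(v+.5)/4-.5)
print(proj(s,[L,Rr]))
for uv in ((28,325),(275,122)): print("side corner",c2(*uv),unproj(s,c2(*uv),175))
c3=lambda u,v:(235+(u+.5)/10-.5,180+(v+.5)/10-.5)
A=unproj(t,c3(278,480),97);B=unproj(t,c3(612,428),97)
print("plate",A,B,np.linalg.norm(A-B),np.degrees(np.arctan2(*((A-B)[[1,0]]))))
for uv in ((383,200),(400,335),(405,190),(440,325)): print("grip top",unproj(t,c3(*uv),78))
E
```

```text
[[-0.     0.272 -0.962]
 [ 0.001 -0.962 -0.272]
 [-1.    -0.001  0.   ]] 0.25
topcam [ 550.14340709  -93.53425141 1311.21261738]
sidecam [152.5322266  787.76690659 925.27621981]
board [534.52786741 228.46869551 175.        ] [487.40538221  16.75005641 175.        ] 216.8993101673141 [510.96662481 122.60937596 175.        ] 77.45213616972771
[[217.88190417 269.76312944]
 [277.75134269 218.6918855 ]]
side corner (216.625, 270.875) [535.34208852 232.4907149  175.        ]
side corner (278.375, 220.125) [483.79944249  20.88808955 175.        ]
plate [502.25486311 -91.94176748  97.        ] [ 516.46552585 -180.5848494    97.        ] 89.77493473812766 99.10777735218035
grip top [ 577.17378552 -119.99212998   78.        ]
grip top [ 540.73097485 -124.70112825   78.        ]
grip top [ 579.90404471 -125.93143731   78.        ]
grip top [ 543.4784092  -135.49308646   78.        ]
```

```bash
python3 -m crank '[[[0,0,0],[0.117,0,0],0.0878],[[-0.003,-0.025,-0.028],[0,0,0],0.0878],[[-0.003,-0.025,-0.028],[0,0,0],0.0878],[[-0.003,-0.025,-0.028],[0,0,0],0.0878],[[0,-0.025,-0.028],[0,0,0],0.0878],[[0,-0.025,-0.028],[0,0,0],0.0878],[[0,-0.025,-0.028],[0,0,0],0.0878],[[0,-0.025,-0.028],[0,0,0],0.0878]]'
```

```text
t: 0.92
ee_pos: [336.9, -396.0, 231.8]
orientation: [2.139, 0.17, -2.139]
ft_force: [0.8, -0.8, 0.6]
width: 87.8
```

```bash
python3 -m crank '[[[0,-0.025,-0.028],[0,0,0],0.0878],[[0,-0.025,-0.028],[0,0,0],0.0878],[[0,-0.025,-0.028],[0,0,0],0.0878],[[0,-0.025,-0.028],[0,0,0],0.0878],[[0,-0.025,-0.028],[0,0,0],0.0878],[[0,-0.025,-0.028],[0,0,0],0.0878],[[0,-0.025,-0.028],[0,0,0],0.0878],[[0,-0.025,-0.028],[0,0,0],0.0878]]'
cat >> h.py <<'E'
def wsnap(name):
    o=ctrl.get_obs(); d=vision.get_image("wrist"); d["o"]=o
    cv2.imwrite(f"pics/{name}.png",d["img"])
    import pickle; pickle.dump(d,open(name+".pkl","wb")); return d
def wT(d):
    T=np.eye(4); T[:3,:3]=R.from_rotvec(d["o"]["orientation"]).as_matrix(); T[:3,3]=d["o"]["ee_pos"]
    return T@d["hand_eye"]
K0=np.zeros(4)
def wray(d,uv):
    m=d["mtx"]; x=(uv[0]-m[0,2])/m[0,0]; y=(uv[1]-m[1,2])/m[1,1]; r=np.hypot(x,y)
    s=np.sinc(r/np.pi); v=np.array([x*s,y*s,np.cos(r)])
    T=wT(d); return T[:3,3],T[:3,:3]@v
def wproj(d,P):
    T=np.linalg.inv(wT(d)); P=np.atleast_2d(P)@T[:3,:3].T+T[:3,3]
    return cv2.fisheye.projectPoints(P.reshape(-1,1,3),np.zeros(3),np.zeros(3),d["mtx"],K0)[0].reshape(-1,2)
def wz(d,uv,z):
    c,v=wray(d,uv); return c+v*(z-c[2])/v[2]
def cropf(im,x,y,w,h,k,f): cv2.imwrite("pics/"+f,cv2.resize(im[y:y+h,x:x+w],None,fx=k,fy=k,interpolation=cv2.INTER_CUBIC))
E
python3 - <<'E'
from h import *
d=wsnap("w1"); print(d["o"]["t"],d["o"]["ee_pos"],R.from_rotvec(d["o"]["orientation"]).as_matrix().round(3),d["o"]["ft_force"])
E
```

```text
t: 1.58
ee_pos: [526.5, -163.0, 231.8]
orientation: [2.139, 0.17, -2.138]
ft_force: [0.4, -0.8, -0.3]
width: 87.8
1.5833 [ 526.52634833 -162.97203609  231.78092581] [[ 0.     0.158 -0.987]
 [-0.    -0.987 -0.158]
 [-1.     0.    -0.   ]] [ 0.42566033 -0.78147193 -0.30599739]
```

View pics/w1.png

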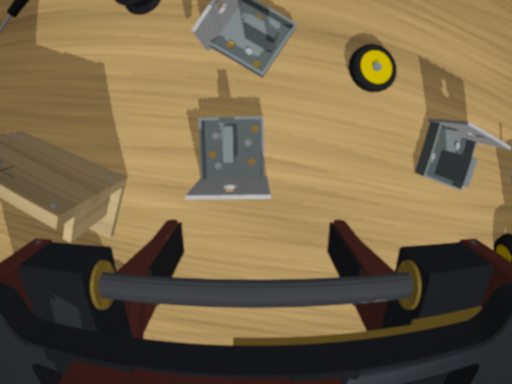

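```bash
python3 - <<'E'
from h import *; import pickle
d=pickle.load(open("w1.pkl","rb")); cropf(d["img"],180,105,100,100,8,"w1t.png")
a=.159;x=np.array([np.cos(a),np.sin(a),0]);y=np.array([-np.sin(a),np.cos(a),0])
g=np.array([561,-127,58.])
print(wproj(d,[g+20*x+6*y+[0,0,20],g+20*x-6*y+[0,0,20],g-20*x+6*y+[0,0,20],g-20*x-6*y+[0,0,20],g-55*x+45*y+[0,0,39],g-55*x-45*y+[0,0,39]]))
E
```

```text
[[220.62506994 126.12441594]
 [231.95974632 125.95544139]
 [221.29820536 163.37682693]
 [232.41841557 163.30286262]
 [183.73004168 199.56436012]
 [269.29820272 199.67154808]]
```

View pics/w1t.png

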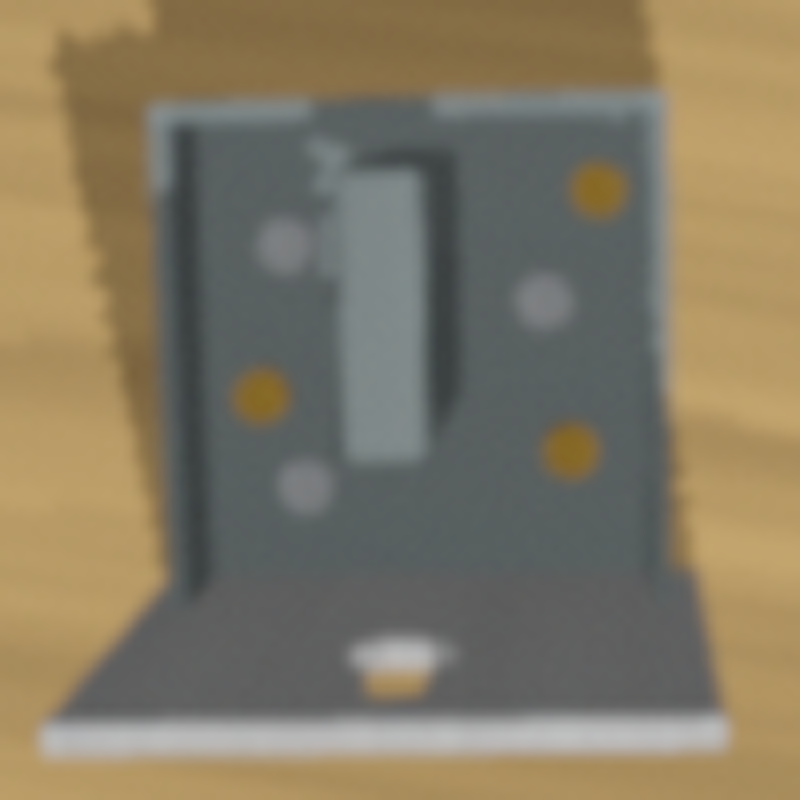

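```bash
python3 -m crank '[[[0,0,0],[0.094,0,0],0.0878],[[0,0,0],[0.094,0,0],0.0878],[[0,0,0],[0.094,0,0],0.0878],[[0,0,0],[0.095,0,0],0.0878],[[-0.002,-0.036,0.009],[0,0,0],0.0878],[[-0.002,-0.036,0.009],[0,0,0],0.0878],[[-0.002,-0.036,0.009],[0,0,0],0.0878],[[-0.002,-0.036,0.009],[0,0,0],0.0878]]'
python3 -m crank '[[[0,-0.0165,0],[0,-0.092,0],0.0878],[[0,-0.0165,0],[0,-0.092,0],0.0878],[[0,-0.0165,0],[0,-0.092,0],0.0878],[[0,-0.0165,0],[0,-0.092,0],0.0878],[[0,-0.0165,0],[0,-0.092,0],0.0878],[[0,-0.0165,0],[0,-0.092,0],0.0878],[[0,-0.0165,0],[0,-0.092,0],0.0878],[[0,-0.0165,0],[0,-0.092,0],0.0878]]'
python3 - <<'E'
from h import *
d=wsnap("w2"); print(d["o"]["t"],d["o"]["ee_pos"],R.from_rotvec(d["o"]["orientation"]).as_matrix().round(3),d["o"]["ft_force"],d["o"]["qpos"].round(2))
E
```

```text
t: 2.3
ee_pos: [521.2, -15.2, 239.7]
orientation: [-2.105, 0.232, 2.106]
ft_force: [0.9, -1.0, -0.3]
width: 87.5
t: 2.97
ee_pos: [550.8, 113.1, 239.9]
orientation: [-1.187, 0.129, 2.689]
ft_force: [0.5, 1.0, -0.6]
width: 87.4
2.9667 [550.78580673 113.08619591 239.87183437] [[-0.658 -0.216 -0.721]
 [ 0.146 -0.976  0.16 ]
 [-0.739 -0.     0.674]] [ 0.49097669  1.04520638 -0.55272066] [0.07 0.68 1.34 0.2  1.83 1.84]
```

View pics/w2.png

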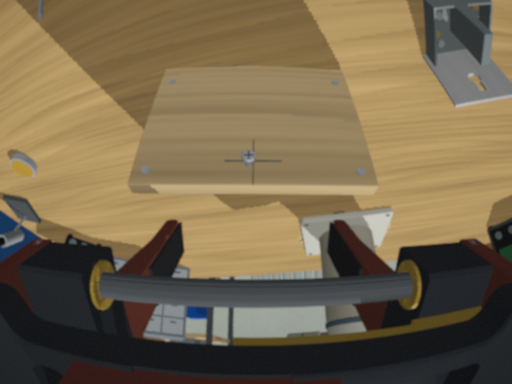

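```bash
python3 - <<'E'
from h import *; import pickle
d=pickle.load(open("w2.pkl","rb")); cropf(d["img"],215,130,70,60,10,"w2c.png"); cropf(d["img"],120,55,265,150,3,"w2b.png")
E
```

```text
(no output)
```

View pics/w2c.png

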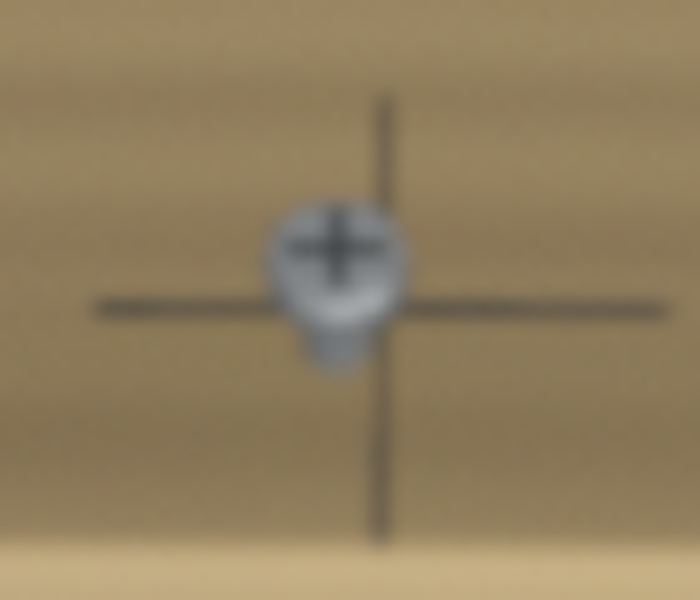

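View pics/w2b.png

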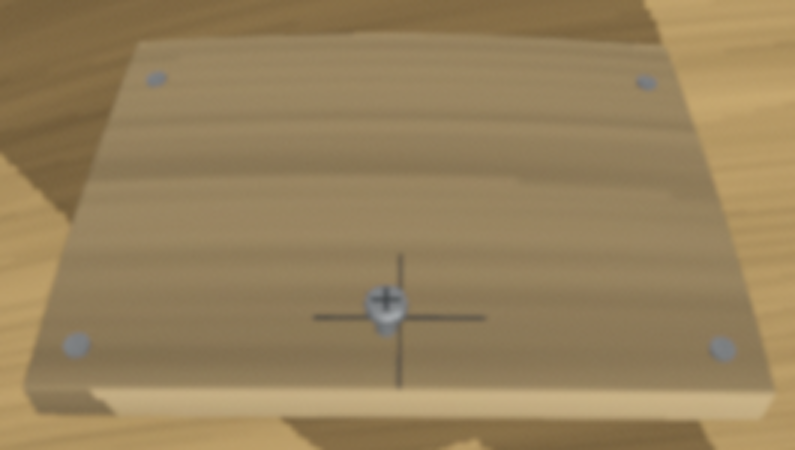

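```bash
cat > bd.py <<'E'
from h import *; import pickle
from scipy.optimize import least_squares
d=pickle.load(open("w2.pkl","rb"))
cb=lambda u,v:(120+(u+.5)/3-.5,55+(v+.5)/3-.5)
cc=lambda u,v:(215+(u+.5)/10-.5,130+(v+.5)/10-.5)
obs=np.array([cb(27,386),cb(772,392),cb(139,42),cb(662,47),cc(382,308)])
def pts(p):
    x,y,a,dz=p; bx=np.array([np.cos(a),np.sin(a),0]);by=np.array([-np.sin(a),np.cos(a),0]);o=np.array([x,y,dz]);z=np.array([0,0,1.])
    return o,bx,by,[o+110*by+175*z,o-110*by+175*z,o+110*by,o-110*by,o+150*z]
r=least_squares(lambda p:(wproj(d,pts(p)[3])-obs).ravel(),[511,122,-.22,0])
if __name__=="__main__":
    print(r.x,np.degrees(r.x[2]),(wproj(d,pts(r.x)[3])-obs).round(2))
    r2=least_squares(lambda p:(wproj(d,pts([*p,0])[3])-obs).ravel(),[511,122,-.22]); print(r2.x)
def onplane(d,p,uv,h):
    o,bx,by,_=pts(p); c,v=wray(d,uv); P=c+v*((h-(c-o)@bx)/(v@bx)); return P,(P-o)@by,(P-o)[2]
if __name__=="__main__":
    for p in (r.x,[*r2.x,0]):
        print("cross",onplane(d,p,cc(382,308),0)); print("head",onplane(d,p,cc(338,248),13)); print("shank base",onplane(d,p,cc(340,358),0))
    # head bottom/top edges, at rim x=8..13
        print("head l/r",onplane(d,p,cc(266,258),10),onplane(d,p,cc(409,258),10))
E
python3 bd.py
```

```text
[ 5.09761659e+02  1.24087833e+02 -2.30643198e-01 -4.74580670e+00] -13.21488182523818 [[-0.39 -0.1 ]
 [-0.19 -0.18]
 [ 0.24  0.32]
 [ 0.52  0.25]
 [ 0.01 -0.1 ]]
[ 5.13782869e+02  1.23144730e+02 -2.30679403e-01]
cross (array([509.76361109, 124.09614746, 145.36503585]), np.float64(0.00854018358277877), np.float64(150.11084254590276))
head (array([523.27402825, 124.76392021, 149.40235438]), np.float64(3.7471618642463738), np.float64(154.14816107470548))
shank base (array([510.59125646, 127.62071343, 150.99649099]), np.float64(3.6289769201656923), np.float64(155.74229769284332))
head l/r (array([521.76099667, 131.44375051, 148.04094974]), np.float64(9.90422264243246), np.float64(152.78675644312216)) (array([518.98397111, 119.61765906, 147.93300684]), np.float64(-2.243547112681576), np.float64(152.67881353494778))
cross (array([513.78526417, 123.15493018, 148.69505259]), np.float64(0.010477917272354604), np.float64(148.69505258905207))
head (array([527.27741549, 123.74433766, 152.87152549]), np.float64(3.669104503033601), np.float64(152.87152548537745))
shank base (array([514.59631092, 126.60824838, 154.2128203 ]), np.float64(3.557759054802859), np.float64(154.21282030413718))
head l/r (array([525.734963  , 130.29792304, 151.48569404]), np.float64(9.69642903586432), np.float64(151.4856940425952)) (array([523.01652009, 118.72319149, 151.37968536]), np.float64(-2.193244733378894), np.float64(151.37968535868345))
```

```bash
python3 -m crank '[[[0,0.0165,0],[0,0.092,0],0.0878],[[0,0.0165,0],[0,0.092,0],0.0878],[[0,0.0165,0],[0,0.092,0],0.0878],[[0,0.0165,0],[0,0.092,0],0.0878],[[0,0.0165,0],[0,0.092,0],0.0878],[[0,0.0165,0],[0,0.092,0],0.0878],[[0,0.0165,0],[0,0.092,0],0.0878],[[0,0.0165,0],[0,0.092,0],0.0878]]'
python3 -m crank '[[[0,0,0],[-0.096,0,0],0.0878],[[0,0,0],[-0.096,0,0],0.0878],[[0,0,0],[-0.096,0,0],0.0878],[[0,0,0],[-0.096,0,0],0.0878],[[0.02,0.0296,-0.0053],[0,0,0],0.0878],[[0.02,0.0296,-0.0053],[0,0,0],0.0878],[[0.02,0.0296,-0.0053],[0,0,0],0.0878],[[0.02,0.0296,-0.0053],[0,0,0],0.0878]]'
python3 - <<'E'
from h import *
d=wsnap("w3"); print(d["o"]["t"],d["o"]["ee_pos"],R.from_rotvec(d["o"]["orientation"]).as_matrix().round(3),d["o"]["ft_force"],d["o"]["qpos"].round(2))
a=np.radians(9.5);x=np.array([np.cos(a),np.sin(a),0]);y=np.array([-np.sin(a),np.cos(a),0])
g=np.array([561.5,-128.6,58.])
P=[g+20*x+6*y+[0,0,20],g+20*x-6*y+[0,0,20],g-20*x-6*y+[0,0,20],g-20*x+6*y+[0,0,20],g-55*x+45*y+[0,0,39],g-55*x-45*y+[0,0,39]]
uv=wproj(d,P); print(uv)
im=d["img"].copy(); cropf(im,150,60,200,150,4,"w3c.png"); print((uv-[150,60])*4+1.5)
E
```

```text
t: 3.68
ee_pos: [521.5, -17.5, 240.5]
orientation: [-2.114, 0.231, 2.1]
ft_force: [0.1, 0.5, -0.5]
width: 87.8
t: 4.35
ee_pos: [562.2, -131.1, 159.3]
orientation: [2.136, 0.177, -2.132]
ft_force: [1.0, 0.1, -0.5]
width: 87.6
4.35 [ 562.21981336 -131.1096802   159.3299257 ] [[ 0.002  0.166 -0.986]
 [-0.001 -0.986 -0.166]
 [-1.     0.001 -0.002]] [ 0.97433653  0.08384693 -0.50762838] [-0.25  0.43  1.78 -0.    0.92  1.15]
[[244.30784541 177.44749711]
 [258.74146288 177.4496125 ]
 [258.56131981 222.6404579 ]
 [244.73932348 222.62250107]
 [199.40120288 267.72725184]
 [303.93345621 267.9800078 ]]
[[378.73138162 471.28998842]
 [436.46585151 471.29844998]
 [435.74527923 652.0618316 ]
 [380.45729393 651.99000428]
 [199.10481151 832.40900736]
 [617.23382483 833.4200312 ]]
```

View pics/w3c.png

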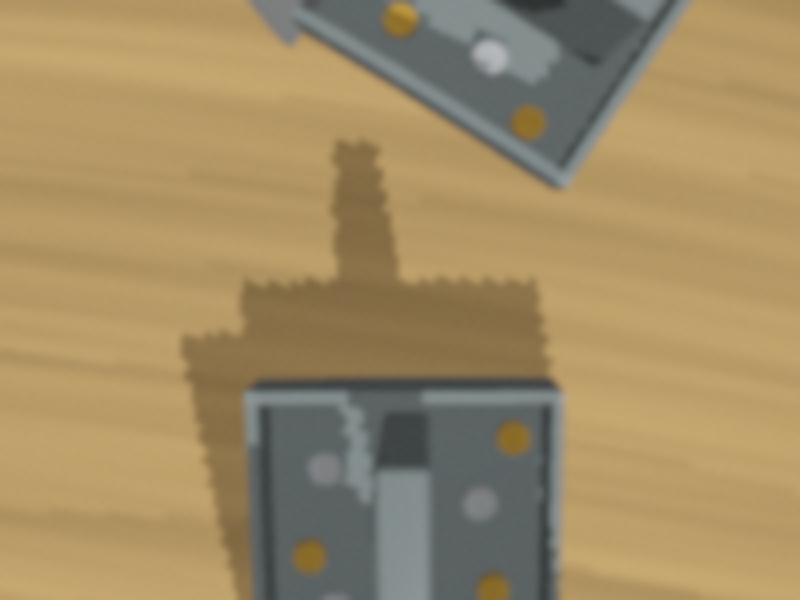

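```bash
python3 -m crank '[[[0.015,-0.0015,0],[0,0,0],0.0878],[[0.015,-0.0015,0],[0,0,0],0.0878],[[0.015,0,0],[0,0,0],0.0878],[[0.015,0,0],[0,0,0],0.0878],[[0.015,0,0],[0,0,0],0.0878],[[0.015,0,0],[0,0,0],0.0878],[[0.015,0,0],[0,0,0],0.0878],[[0.015,0,0],[0,0,0],0.0878]]'
python3 -m crank '[[[0,0,0],[0,0,0],0.0878],[[0,0,0],[0,0,0],0.04],[[0,0,0],[0,0,0],0.02],[[0,0,0],[0,0,0],0.014],[[0,0,0],[0,0,0],0.005],[[0,0,0],[0,0,0],0.005],[[0,0,0],[0,0,0],0.005],[[0,0,0],[0,0,0],0.005]]'
python3 - <<'E'
from h import *
d=wsnap("w4"); print(d["o"]["t"],d["o"]["ee_pos"],R.from_rotvec(d["o"]["orientation"]).as_matrix().round(3),d["o"]["ft_force"],d["o"]["width"])
E
```

```text
t: 5.07
ee_pos: [561.4, -126.9, 39.4]
orientation: [2.136, 0.177, -2.133]
ft_force: [0.6, -0.1, 0.2]
width: 87.9
t: 5.73
ee_pos: [561.8, -126.7, 40.0]
orientation: [2.135, 0.177, -2.134]
ft_force: [-0.0, -0.7, 0.6]
width: 45.1
5.7333 [ 561.80391945 -126.66249776   40.02952886] [[ 0.001  0.165 -0.986]
 [-0.    -0.986 -0.165]
 [-1.     0.    -0.001]] [-0.02876537 -0.68833855  0.63362508] 45.13415413584338
```

View pics/w4.png

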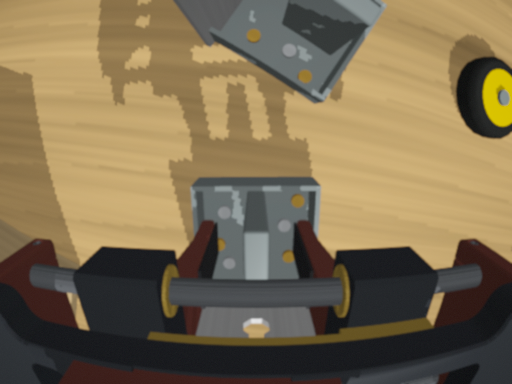

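```bash
python3 -m crank '[[[0,0,0],[0,0,0],0.005],[[0,0,0],[0,0,0],0.005],[[0,0,0],[0,0,0],0.005],[[0,0,0],[0,0,0],0.005],[[0,0,0],[0,0,0],0.005],[[0,0,0],[0,0,0],0.005],[[0,0,0],[0,0,0],0.005],[[0,0,0],[0,0,0],0.005]]'
python3 - <<'E'
from h import *
d=wsnap("w5"); print(d["o"]["t"],d["o"]["ee_pos"],R.from_rotvec(d["o"]["orientation"]).as_matrix().round(3),d["o"]["ft_force"],d["o"]["width"])
E
```

```text
t: 6.45
ee_pos: [561.6, -126.6, 39.6]
orientation: [2.135, 0.177, -2.135]
ft_force: [0.7, 0.3, -0.7]
width: 11.9
6.45 [ 561.62402393 -126.60625077   39.61618656] [[-0.     0.165 -0.986]
 [-0.    -0.986 -0.165]
 [-1.     0.     0.   ]] [ 0.72173854  0.300281   -0.65784639] 11.850830949990407
```

View pics/w5.png

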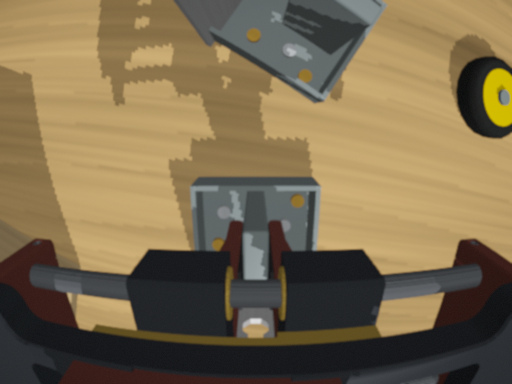

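```bash
python3 - <<'E'
from h import *; import pickle
d=pickle.load(open("w5.pkl","rb")); cropf(d["img"],226,300,60,45,13,"w5c.png"); cropf(d["img"],185,170,145,100,5,"w5d.png")
# predict keyhole octagon front-face edge, assuming grip at tool (-18.4,0,0)
T=np.eye(4); T[:3,:3]=R.from_rotvec(d["o"]["orientation"]).as_matrix(); T[:3,3]=d["o"]["ee_pos"]
a=np.radians(9.5);x=np.array([np.cos(a),np.sin(a),0]);y=np.array([-np.sin(a),np.cos(a),0])
g=T[:3,3].copy(); g[2]=58
k=g-55*x; k[2]=60
e=3.31
def oc(h): return [k+h*x+np.array([0,0,dz])+y*dy for dy,dz in ((8,e),(8,-e),(e,-8),(-e,-8),(-8,-e),(-8,e),(4.5,23),(-4.5,23),(0,0))]
print(((wproj(d,oc(4))-[226,300])*13+6).round()); print(((wproj(d,oc(0))-[226,300])*13+6).round())
print("bin far corners",((wproj(d,[g+29*x+40*y-[0,0,30],g+29*x-40*y-[0,0,30]])-[185,170])*5+2))
E
```

```text
[[201. 417.]
 [206. 327.]
 [307. 267.]
 [445. 267.]
 [545. 327.]
 [550. 418.]
 [266. 718.]
 [482. 718.]
 [376. 373.]]
[[203. 479.]
 [208. 388.]
 [308. 328.]
 [444. 328.]
 [544. 389.]
 [548. 480.]
 [268. 780.]
 [481. 780.]
 [376. 435.]]
bin far corners [[ 19.25119918  84.34666244]
 [679.66991728  84.33081314]]
```

View pics/w5c.png

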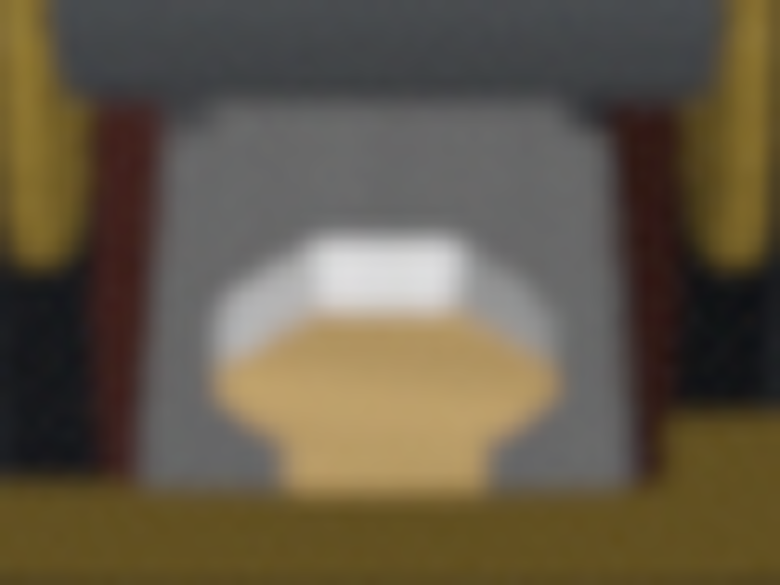

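View pics/w5d.png

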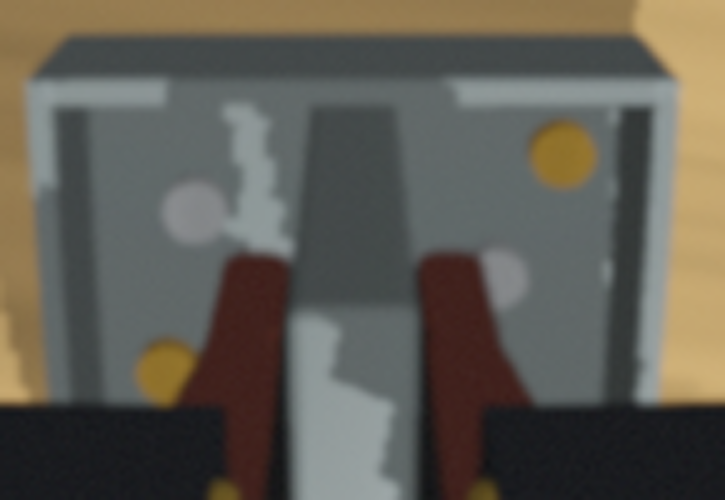

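```bash
python3 -m crank '[[[-0.006,0,0],[0,0,0],0.005],[[-0.010,0,0],[0.05,0,0],0.005],[[-0.014,0,0],[0.058,0,0],0.005],[[-0.014,0,0],[0.058,0,0],0.005],[[-0.014,0,0],[0.058,0,0],0.005],[[-0.014,0,0],[0.058,0,0],0.005],[[-0.014,0,0],[0.058,0,0],0.005],[[-0.010,0,0],[0.056,0,0],0.005]]'
python3 -m crank '[[[0,-0.016,0],[0,0,0],0.005],[[0,-0.032,0.001],[0,0,0],0.005],[[0,-0.034,0.001],[0,0,0],0.005],[[0,-0.036,0.001],[0,0,0],0.005],[[0,-0.036,0.001],[0,0,0],0.005],[[0,-0.034,0.001],[0,0,0],0.005],[[0,-0.030,0.001],[0,0,0],0.005],[[0,-0.016,0.0],[0,0,0],0.005]]'
python3 - <<'E'
from h import *
d=wsnap("w6"); print(d["o"]["t"],d["o"]["ee_pos"],R.from_rotvec(d["o"]["orientation"]).as_matrix().round(4),d["o"]["ft_force"],d["o"]["width"])
cropf(d["img"],226,300,60,45,13,"w6c.png")
s=vision.get_image("side");cv2.imwrite("pics/s6.png",cv2.resize(s["img"][130:350,180:360],None,fx=3,fy=3))
E
```

```text
t: 7.17
ee_pos: [561.6, -126.5, 137.0]
orientation: [-2.098, 0.246, 2.097]
ft_force: [0.0, 0.4, -3.8]
width: 11.8
t: 7.83
ee_pos: [609.2, 105.8, 135.8]
orientation: [-2.1, 0.24, 2.1]
ft_force: [0.5, -0.3, -2.8]
width: 11.6
7.8333 [609.17975946 105.82660707 135.8456303 ] [[-0.000e+00 -2.262e-01 -9.741e-01]
 [ 7.000e-04 -9.741e-01  2.262e-01]
 [-1.000e+00 -6.000e-04  2.000e-04]] [ 0.52647304 -0.27297169 -2.77464076] 11.599902770324508
```

View pics/w6.png

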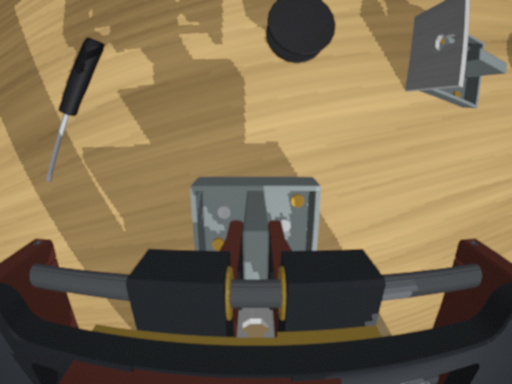

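View pics/w6c.png

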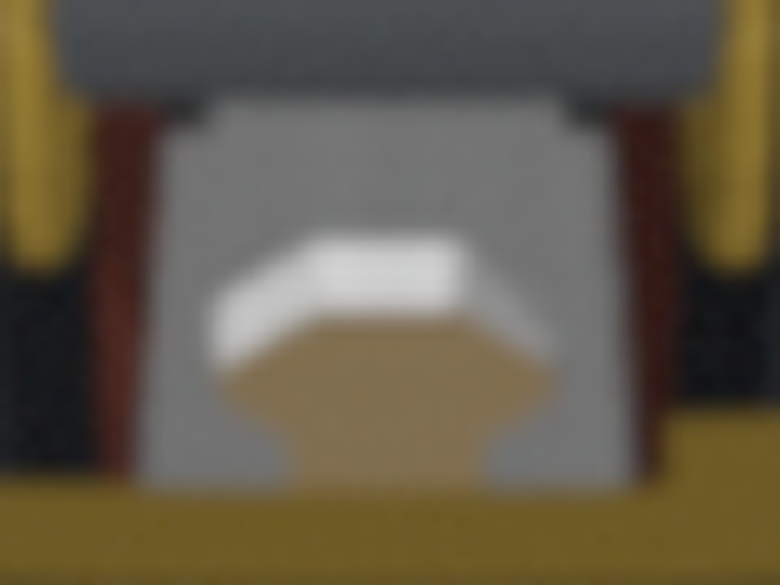

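View pics/s6.png

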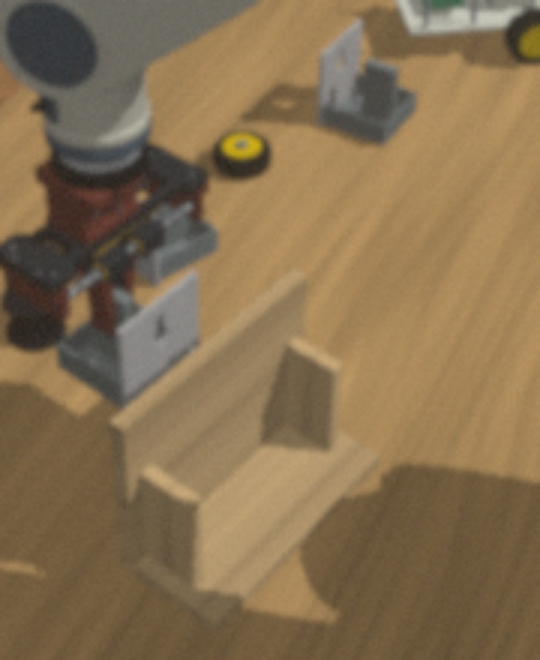

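```bash
python3 -m crank '[[[-0.003,0.001,0],[0,0,0],0.005],[[-0.003,0,0.003],[0,0,0],0.005],[[-0.003,0,0.004],[0,0,0],0.005],[[0,0,0.004],[0,0,0],0.005],[[0,0,0.004],[0,0,0],0.005],[[0,0,0.004],[0,0,0],0.005],[[0,0,0.002],[0,0,0],0.005],[[0,0,0.0],[0,0,0],0.005]]'
python3 - <<'E'
from h import *
d=wsnap("w7"); print(d["o"]["t"],d["o"]["ee_pos"],R.from_rotvec(d["o"]["orientation"]).as_matrix().round(4),d["o"]["ft_force"],d["o"]["width"])
cropf(d["img"],226,300,60,45,13,"w7c.png")
E
```

```text
t: 8.6
ee_pos: [587.8, 106.3, 144.6]
orientation: [-2.099, 0.243, 2.1]
ft_force: [0.0, -0.0, -3.6]
width: 11.9
8.6 [587.79712106 106.30023405 144.61102187] [[-6.000e-04 -2.282e-01 -9.736e-01]
 [-1.000e-04 -9.736e-01  2.282e-01]
 [-1.000e+00  2.000e-04  5.000e-04]] [ 0.02767747 -0.00514838 -3.62431833] 11.865883088641368
```

View pics/w7c.png

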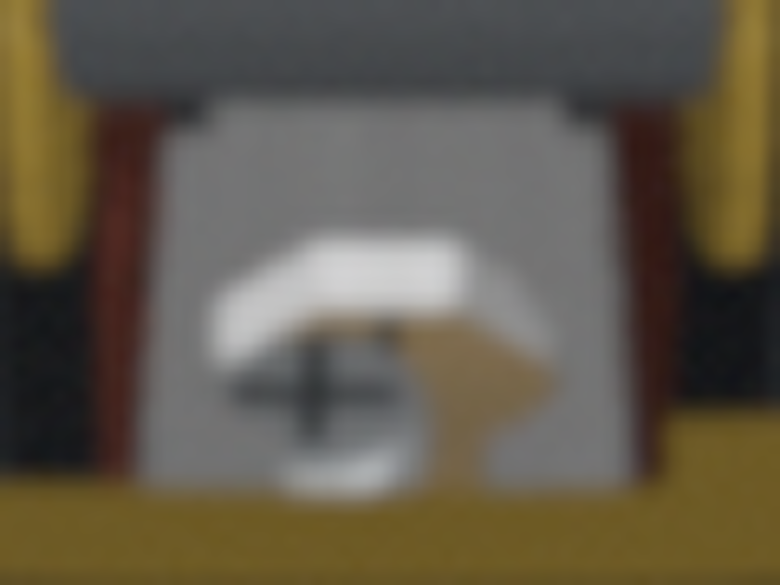

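```bash
cat > ba.py <<'E'
from h import *; import pickle
from scipy.optimize import least_squares
D={k:pickle.load(open(k+".pkl","rb")) for k in ("w1","w2","w3","w5","w7")}
def C(x0,y0,k): return lambda u,v:(x0+(u+.5)/k-.5,y0+(v+.5)/k-.5)
c1=C(180,105,8);cb=C(120,55,3);cc=C(215,130,10);c3=C(150,60,4);c5=C(226,300,13);c5d=C(185,170,5)
e=8*np.tan(np.pi/8)
trayP={ # tray coords rel keyhole-foot: x from back face, y, z above underside
'gfl':(75,6,78),'gfr':(75,-6,78),'gnl':(35,6,78),'gnr':(35,-6,78),'pl':(0,45,97),'pr':(0,-45,97),
'kfl':(4,e,52),'kfr':(4,-e,52),'kbl':(0,e,52),'kbr':(0,-e,52),'bl':(84,40,28),'br':(84,-40,28)}
M=[('w1','gfl',c1(340,168)),('w1','gfr',c1(420,166)),('w1','gnl',c1(345,462)),('w1','gnr',c1(428,462)),('w1','pl',c1(40,757)),('w1','pr',c1(730,749)),
('w3','gfl',c3(376,468)),('w3','gfr',c3(431,468)),('w5','kfl',c5(313,236)),('w5','kfr',c5(466,236)),('w5','kbl',c5(318,315)),('w5','kbr',c5(462,315)),
('w5','bl',c5d(28,80)),('w5','br',c5d(680,80)),('w3','bl',c3(246,388)),('w3','br',c3(562,388))]
B=[((0,110,175),cb(27,386)),((0,-110,175),cb(772,392)),((0,110,0),cb(139,42)),((0,-110,0),cb(662,47)),((0,0,150),cc(382,308))]
def proj2(d,P,c):
    d2=dict(d); H=d["hand_eye"].copy(); H[:3,:3]=H[:3,:3]@R.from_rotvec(c[:3]).as_matrix(); H[:3,3]+=c[3:6]; d2["hand_eye"]=H
    return wproj(d2,P)
def place(p,P):
    x,y,a=p; P=np.atleast_2d(P).astype(float); ca,sa=np.cos(a),np.sin(a)
    return np.c_[x+ca*P[:,0]-sa*P[:,1],y+sa*P[:,0]+ca*P[:,1],P[:,2]]
def res(q):
    c=q[:6];tr=q[6:9];bo=q[9:12];sy,sz=q[12:14]; r=[c[:3]/.01,c[3:]/2]
    for n,k,uv in M: r.append((proj2(D[n],place(tr,trayP[k]),c)[0]-uv)/.6)
    for P,uv in B: r.append((proj2(D["w2"],place(bo,P),c)[0]-uv)/.6)
    h=place(bo,(13,sy,sz))
    r.append((proj2(D["w2"],h,c)[0]-cc(338,248))/.4); r.append((proj2(D["w7"],h,c)[0]-c5(316,392))/.4)
    return np.concatenate(r)
q0=np.array([0,0,0,0,0,0,507,-137,.165,511,123,-.23,3.7,154])
s=least_squares(res,q0,x_scale=np.r_[[.01]*3,[1]*5,.01,1,1,.01,1,1])
q=s.x; cov=np.sqrt(np.diag(np.linalg.inv(s.jac.T@s.jac)))
print(q.round(3));print(cov.round(3)); print("res px",(s.fun[6:]*.6).reshape(-1,2).round(2).tolist())
# keyhole in tool frame (from w5)
o=D["w5"]["o"];Rt=R.from_rotvec(o["orientation"]).as_matrix()
kt=Rt.T@(place(q[6:9],(0,0,60))[0]-o["ee_pos"]); print("keyhole in tool",kt)
o=D["w7"]["o"];Rt=R.from_rotvec(o["orientation"]).as_matrix()
kw=Rt@kt+o["ee_pos"]; a=q[11]
rel=kw-[q[9],q[10],0]; print("keyhole in board at w7: x,y,z",rel[0]*np.cos(a)+rel[1]*np.sin(a),-rel[0]*np.sin(a)+rel[1]*np.cos(a),kw[2],"screw y,z",q[12:14], "yaw",np.degrees(a))
E
python3 ba.py
```

```text
[-3.00000e-03 -3.00000e-03  3.00000e-03 -1.98200e+00 -5.00000e-03
  3.17200e+00  5.03575e+02 -1.36194e+02  1.64000e-01  5.08958e+02
  1.24997e+02 -2.36000e-01  3.88900e+00  1.53638e+02]
[2.000e-03 3.000e-03 3.000e-03 3.270e-01 1.997e+00 7.980e-01 7.150e-01
 2.137e+00 4.000e-03 9.910e-01 2.087e+00 7.000e-03 5.160e-01 5.210e-01]
res px [[-0.84, -0.19], [0.42, -0.2], [-0.48, 0.08], [0.19, -0.09], [0.58, -0.55], [-0.63, -0.13], [-0.63, -0.2], [-0.06, -0.22], [0.72, 0.4], [-0.58, 0.4], [0.4, -0.99], [-0.32, -0.99], [-0.03, 0.44], [0.17, 0.27], [0.11, 0.94], [0.91, 0.78], [-0.67, 0.22], [0.12, 0.11], [-0.05, 0.01], [0.69, -0.03], [0.06, 0.09], [-0.16, -0.36], [0.12, 0.35]]
keyhole in tool [-20.38321875  -0.127317    58.83596851]
keyhole in board at w7: x,y,z 22.200136582707287 0.041434707705021445 165.02480613598829 screw y,z [  3.88935099 153.6380473 ] yaw -13.500992767949207
```

```bash
python3 -m crank '[[[0.001,-0.001,0],[0,0,0],0.005],[[0.0015,-0.001,0],[0,0,0],0.005],[[0.002,-0.001,0],[0,0,0],0.005],[[0.002,-0.0008,0],[0,0,0],0.005],[[0.002,0,0.001],[0,0,0],0.005],[[0.0015,0,0.0015],[0,0,0],0.005],[[0.0012,0,0.0015],[0,0,0],0.005],[[0,0,0.001],[0,0,0],0.005]]'
cat > st.py <<'E'
from h import *; import sys
o=ctrl.get_obs(); Rt=R.from_rotvec(o["orientation"]).as_matrix()
kt=np.array([-20.38,-.13,58.84]); b=np.array([508.96,125.0]); a=-.2356
def show(o,tag=""):
    Rt=R.from_rotvec(o["orientation"]).as_matrix(); kw=Rt@kt+o["ee_pos"]; r=kw[:2]-b
    f=o["ft_force"]
    print(tag,"t",round(o["t"],2),"key: out %.2f lat %.2f z %.2f"%(r[0]*np.cos(a)+r[1]*np.sin(a),-r[0]*np.sin(a)+r[1]*np.cos(a),kw[2]),
     "F out %.1f lat %.1f z %.1f"%(f[0]*np.cos(a)+f[1]*np.sin(a),-f[0]*np.sin(a)+f[1]*np.cos(a),f[2]),"M",o["moment"].round(2),"w",round(o["width"],1),"tilt",(Rt[2,1:]*1000).round(1))
show(o)
if len(sys.argv)>1:
    d=wsnap(sys.argv[1]); cropf(d["img"],226,300,60,45,13,sys.argv[1]+"c.png")
E
python3 st.py w8
```

```text
t: 9.32
ee_pos: [584.0, 111.2, 133.1]
orientation: [-2.099, 0.243, 2.1]
ft_force: [0.5, 0.1, -2.4]
width: 12.0
 t 9.32 key: out 17.34 lat 3.95 z 153.48 F out 0.5 lat 0.2 z -2.4 M [0.   0.03 0.01] w 12.0 tilt [0.3 0.8]
```

View pics/w8c.png

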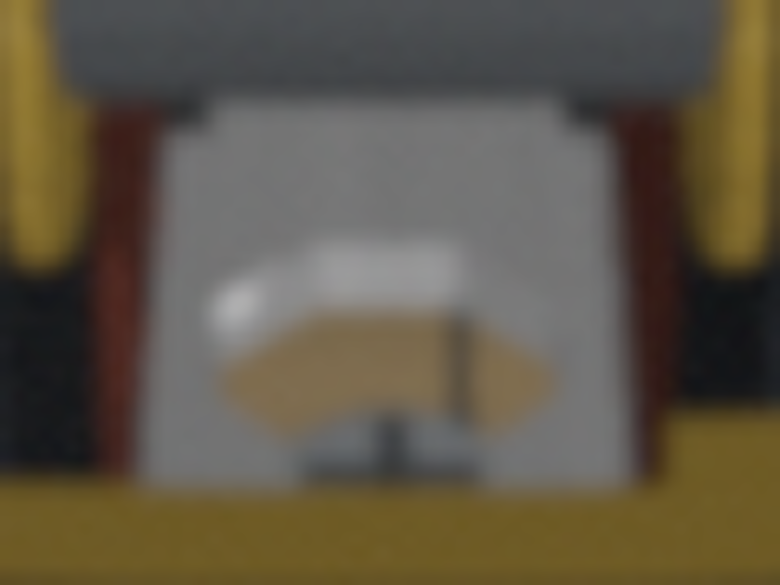

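```bash
python3 -m crank '[[[0.0003,0.0002,0.0005],[0,0,0],0.005],[[0,0,0.0008],[0,0,0],0.005],[[0,0,0.0008],[0,0,0],0.005],[[0,0,0.0008],[0,0,0],0.005],[[0,0,0.0007],[0,0,0],0.005],[[0,0,0.0007],[0,0,0],0.005],[[0,0,0.0007],[0,0,0],0.005],[[0,0,0],[0,0,0],0.005]]'
python3 st.py w9
```

```text
t: 10.03
ee_pos: [579.4, 112.3, 133.2]
orientation: [-2.099, 0.243, 2.1]
ft_force: [0.2, 0.1, -2.4]
width: 11.8
 t 10.03 key: out 12.65 lat 3.86 z 153.55 F out 0.1 lat 0.1 z -2.4 M [ 0.02 -0.06  0.01] w 11.8 tilt [0.  0.2]
```

View pics/w9c.png

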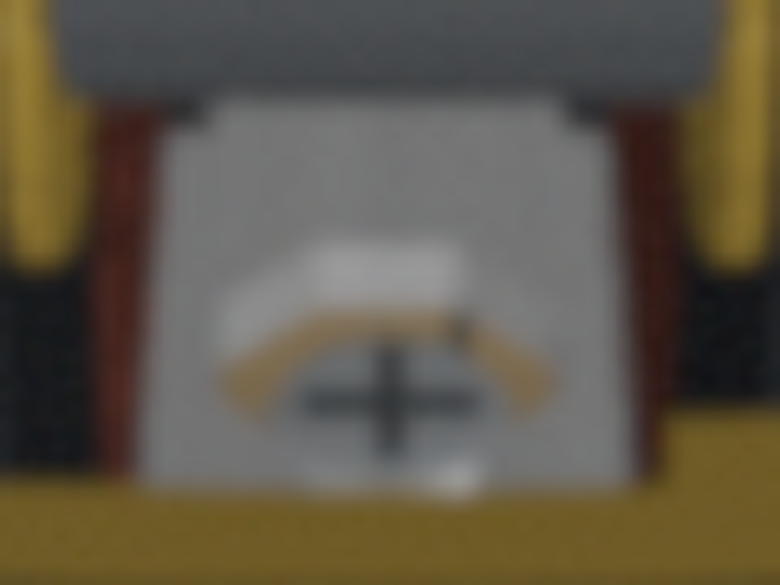

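```bash
python3 -m crank '[[[0,0.0001,0.0005],[0,0,0],0.005],[[0,0,0.0006],[0,0,0],0.005],[[0,0,0.0006],[0,0,0],0.005],[[0,0,0.0006],[0,0,0],0.005],[[0,0,0.0006],[0,0,0],0.005],[[0,0,0.0006],[0,0,0],0.005],[[0,0,0.0005],[0,0,0],0.005],[[0,0,0],[0,0,0],0.005]]'
python3 st.py w10
```

```text
t: 10.75
ee_pos: [575.5, 113.0, 133.2]
orientation: [-2.099, 0.243, 2.1]
ft_force: [0.2, -0.1, -3.1]
width: 11.9
 t 10.75 key: out 8.69 lat 3.72 z 153.55 F out 0.2 lat -0.0 z -3.1 M [ 0.04 -0.08 -0.03] w 11.9 tilt [0.  0.1]
```

View pics/w10c.png

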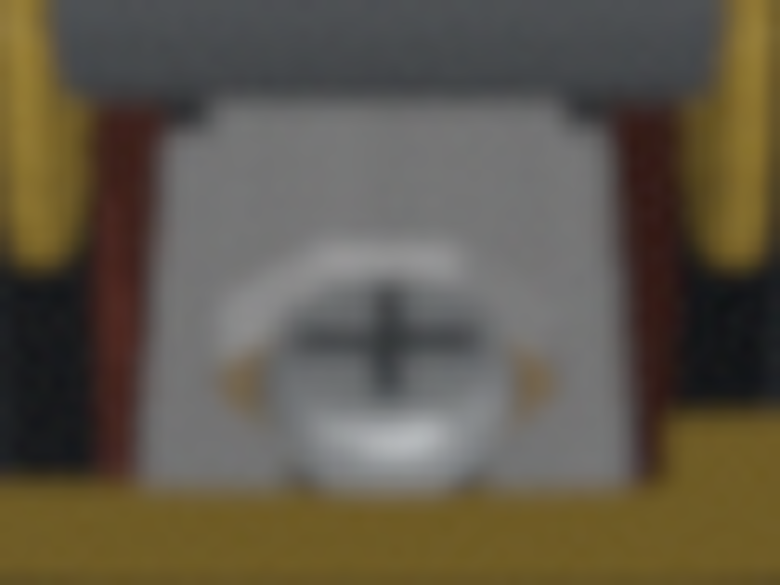

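```bash
python3 -m crank '[[[0,0,0.0005],[0,0,0],0.005],[[0,0,0.0006],[0,0,0],0.005],[[0,0,0.0006],[0,0,0],0.005],[[0,0,0.0006],[0,0,0],0.005],[[0,0,0.0006],[0,0,0],0.005],[[0,0,0.0006],[0,0,0],0.005],[[0,0,0.0005],[0,0,0],0.005],[[0,0,0],[0,0,0],0.005]]'
python3 st.py w11
```

```text
t: 11.47
ee_pos: [571.6, 113.9, 133.2]
orientation: [-2.099, 0.243, 2.1]
ft_force: [-0.6, 0.9, -2.8]
width: 11.9
 t 11.47 key: out 4.67 lat 3.69 z 153.54 F out -0.8 lat 0.8 z -2.8 M [-0.01 -0.03  0.02] w 11.9 tilt [0.  0.1]
```

View pics/w11c.png

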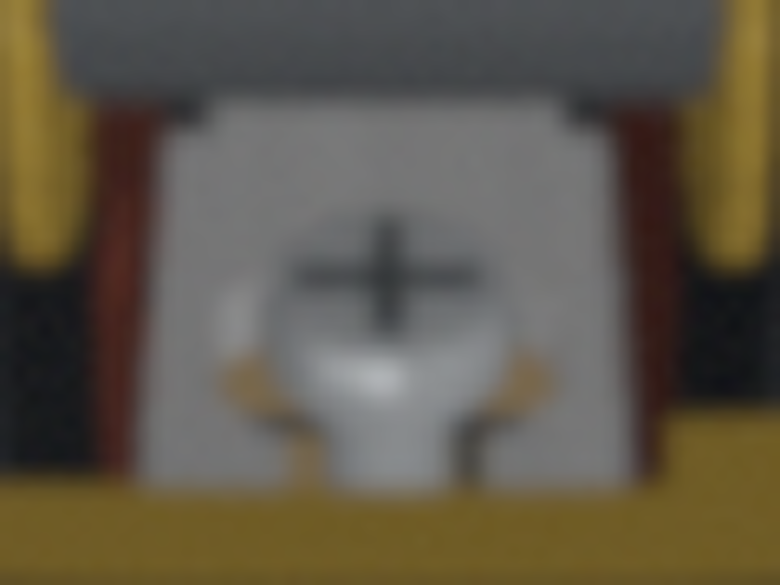

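```bash
python3 -m crank '[[[0,0,0.0003],[0,0,0],0.005],[[0,0,0.0003],[0,0,0],0.005],[[0,0,0.0003],[0,0,0],0.005],[[0,0,0.0003],[0,0,0],0.005],[[0,0,0.0003],[0,0,0],0.005],[[0,0,0.0003],[0,0,0],0.005],[[0,0,0.0003],[0,0,0],0.005],[[0,0,0],[0,0,0],0.005]]'
python3 st.py w12
```

```text
t: 12.18
ee_pos: [569.6, 114.4, 133.2]
orientation: [-2.099, 0.243, 2.1]
ft_force: [0.1, -0.2, -3.4]
width: 12.2
 t 12.18 key: out 2.63 lat 3.66 z 153.55 F out 0.1 lat -0.1 z -3.4 M [ 0.05 -0.04  0.04] w 12.2 tilt [0.  0.1]
```

View pics/w12c.png

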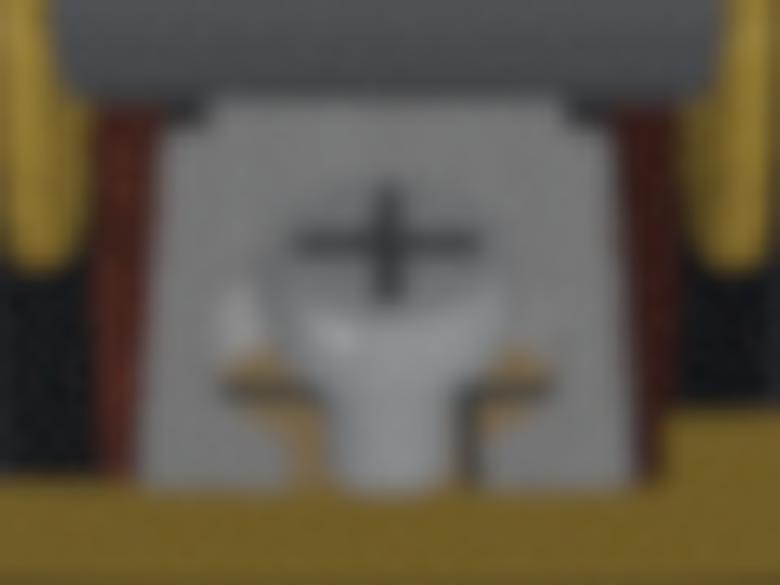

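```bash
python3 -m crank '[[[0.0004,0,0.0002],[0,0,0],0.005],[[0.0007,0,0.0002],[0,0,0],0.005],[[0.0008,0,0],[0,0,0],0.005],[[0.0008,0,0],[0,0,0],0.005],[[0.0008,0,0],[0,0,0],0.005],[[0.0008,0,0],[0,0,0],0.005],[[0.0007,0,0],[0,0,0],0.005],[[0,0,0],[0,0,0],0.005]]'
python3 st.py w13
```

```text
t: 12.9
ee_pos: [569.2, 114.5, 128.0]
orientation: [-2.099, 0.243, 2.1]
ft_force: [0.0, -0.4, -3.4]
width: 11.6
 t 12.9 key: out 2.24 lat 3.64 z 148.40 F out 0.1 lat -0.3 z -3.4 M [ 0.   -0.05  0.01] w 11.6 tilt [0.1 0.2]
```

View pics/w13c.png

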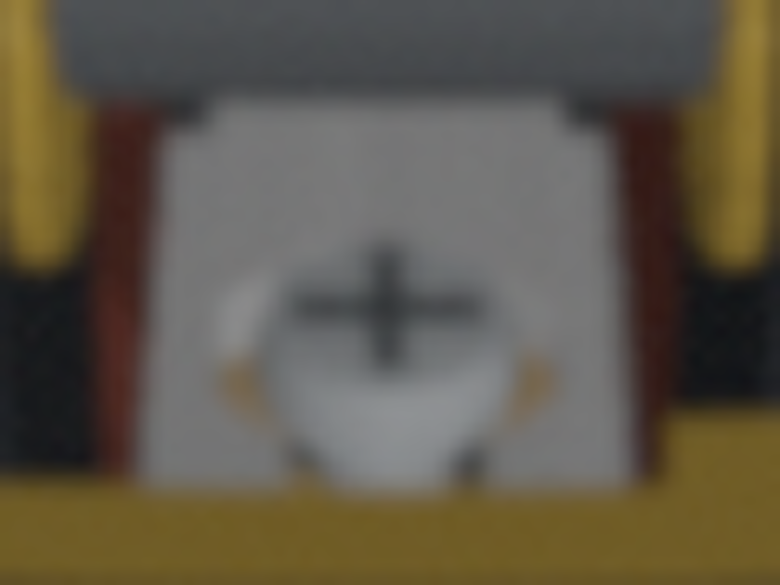

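```bash
python3 -m crank '[[[0.0006,0,0],[0,0,0],0.005],[[0.001,0,0],[0,0,0],0.005],[[0.0012,0,0],[0,0,0],0.005],[[0.0012,0,0],[0,0,0],0.005],[[0.0012,0,0],[0,0,0],0.005],[[0.001,0,0],[0,0,0],0.005],[[0.0008,0,0],[0,0,0],0.005],[[0,0,0],[0,0,0],0.005]]'
python3 st.py
```

```text
t: 13.62
ee_pos: [569.2, 114.5, 120.9]
orientation: [-2.099, 0.243, 2.1]
ft_force: [-0.1, -0.5, -3.5]
width: 11.8
 t 13.62 key: out 2.20 lat 3.65 z 141.32 F out 0.1 lat -0.6 z -3.5 M [-0.03 -0.03 -0.01] w 11.8 tilt [0.2 0.4]
```

```bash
python3 -m crank '[[[0.0006,0,0],[0,0,0],0.005],[[0.0008,0,0],[0,0,0],0.005],[[0.0008,0,0],[0,0,0],0.005],[[0.0008,0,0],[0,0,0],0.005],[[0.0008,0,0],[0,0,0],0.005],[[0.0008,0,0],[0,0,0],0.005],[[0.0006,0,0],[0,0,0],0.005],[[0,0,0],[0,0,0],0.005]]'
python3 st.py
```

```text
t: 14.28
ee_pos: [569.2, 114.5, 115.8]
orientation: [-2.099, 0.243, 2.1]
ft_force: [0.1, -0.1, -3.8]
width: 12.3
 t 14.28 key: out 2.21 lat 3.69 z 136.22 F out 0.1 lat -0.1 z -3.8 M [ 0.   -0.08  0.01] w 12.3 tilt [0.1 0.2]
```

Now slow to contact, 0.2 mm per row.

```bash
python3 -m crank '[[[0.0003,0,0],[0,0,0],0.005],[[0.0003,0,0],[0,0,0],0.005],[[0.0003,0,0],[0,0,0],0.005],[[0.0003,0,0],[0,0,0],0.005],[[0.0002,0,0],[0,0,0],0.005],[[0.0002,0,0],[0,0,0],0.005],[[0.0002,0,0],[0,0,0],0.005],[[0,0,0],[0,0,0],0.005]]'
python3 st.py
python3 -m crank '[[[0.0001,0,0],[0,0,0],0.005],[[0.0001,0,0],[0,0,0],0.005],[[0.0001,0,0],[0,0,0],0.005],[[0.0001,0,0],[0,0,0],0.005],[[0.0001,0,0],[0,0,0],0.005],[[0.0001,0,0],[0,0,0],0.005],[[0,0,0],[0,0,0],0.005],[[0,0,0],[0,0,0],0.005]]'
python3 st.py
```

```text
t: 14.95
ee_pos: [569.3, 114.5, 114.1]
orientation: [-2.099, 0.243, 2.1]
ft_force: [-0.1, -0.1, -2.0]
width: 12.0
 t 14.95 key: out 2.30 lat 3.69 z 134.52 F out -0.1 lat -0.2 z -2.0 M [ 0.04 -0.05 -0.02] w 12.0 tilt [-0.  0.]
t: 15.62
ee_pos: [569.3, 114.5, 113.6]
orientation: [-2.099, 0.243, 2.1]
ft_force: [0.5, -0.1, -3.2]
width: 11.8
 t 15.62 key: out 2.29 lat 3.67 z 133.95 F out 0.5 lat 0.0 z -3.2 M [ 0.04 -0.01 -0.01] w 11.8 tilt [0.  0.1]
```

```bash
for i in 1; do python3 -m crank '[[[0.0001,0,0],[0,0,0],0.005],[[0.0001,0,0],[0,0,0],0.005],[[0.0001,0,0],[0,0,0],0.005],[[0.0001,0,0],[0,0,0],0.005],[[0.0001,0,0],[0,0,0],0.005],[[0.0001,0,0],[0,0,0],0.005],[[0,0,0],[0,0,0],0.005],[[0,0,0],[0,0,0],0.005]]'; done
python3 st.py
```

```text
t: 16.28
ee_pos: [569.4, 114.5, 113.2]
orientation: [-2.1, 0.243, 2.099]
ft_force: [-1.1, 0.2, 1.2]
width: 11.9
 t 16.28 key: out 2.36 lat 3.75 z 133.55 F out -1.2 lat -0.0 z 1.2 M [0.04 0.3  0.03] w 11.9 tilt [-0.1 -0.1]
```

```bash
python3 -m crank '[[[0.0001,0,0],[0,0,0],0.005],[[0,0,0],[0,0,0],0.005],[[0,0,0],[0,0,0],0.005],[[0,0,0],[0,0,0],0.005],[[0,0,0],[0,0,0],0.005],[[0,0,0],[0,0,0],0.005],[[0,0,0],[0,0,0],0.005],[[0,0,0],[0,0,0],0.005]]'
python3 st.py w14; python3 - <<'E'
from h import *
s=vision.get_image("side");cv2.imwrite("pics/s14.png",cv2.resize(s["img"][150:330,190:320],None,fx=4,fy=4,interpolation=cv2.INTER_CUBIC))
E
```

```text
t: 16.95
ee_pos: [569.4, 114.5, 113.0]
orientation: [-2.1, 0.243, 2.099]
ft_force: [-1.7, 0.0, 3.4]
width: 11.8
 t 16.95 key: out 2.39 lat 3.70 z 133.35 F out -1.6 lat -0.4 z 3.4 M [0.1  0.49 0.04] w 11.8 tilt [-0.1 -0.1]
```

View pics/w14c.png

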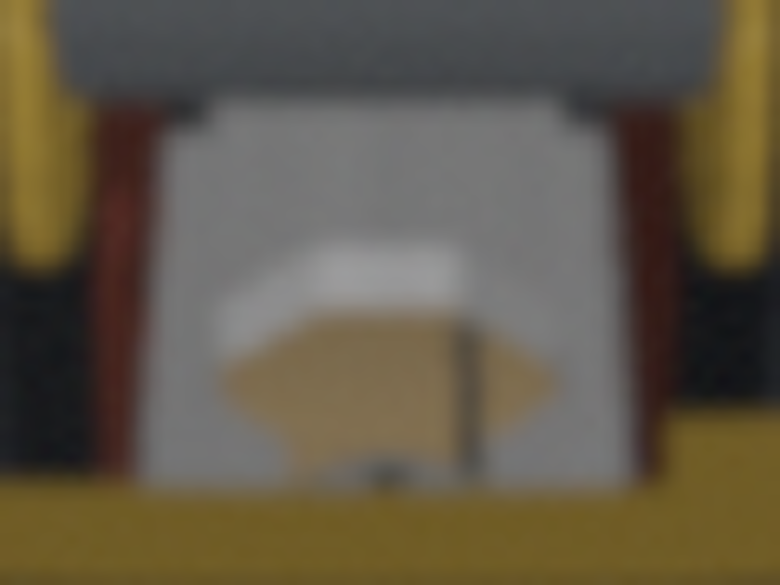

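View pics/s14.png

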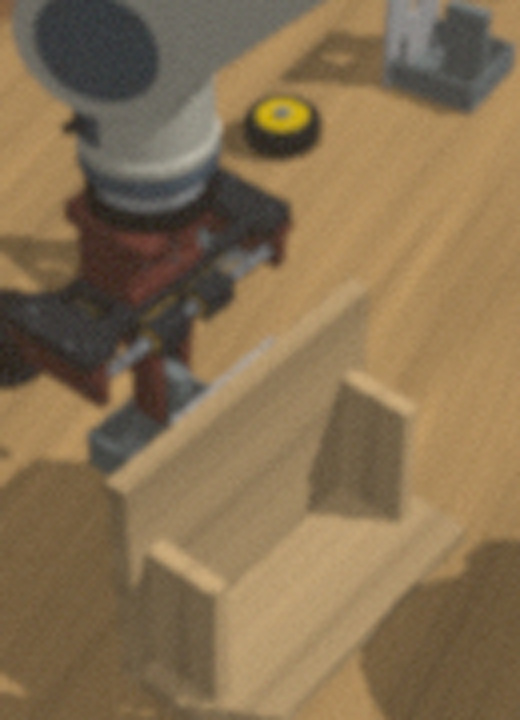

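```bash
python3 -m crank '[[[0,0,0.0002],[0,0,0],0.005],[[0,0,0.0002],[0,0,0],0.005],[[0,0,0.0002],[0,0,0],0.005],[[0,0,0.0002],[0,0,0],0.005],[[0,0,0.0002],[0,0,0],0.005],[[0,0,0.0002],[0,0,0],0.005],[[0,0,0],[0,0,0],0.005],[[0,0,0],[0,0,0],0.005]]'
python3 st.py
```

```text
t: 17.72
ee_pos: [568.6, 114.8, 113.1]
orientation: [-2.1, 0.242, 2.098]
ft_force: [3.8, -0.6, 2.7]
width: 12.1
 t 17.72 key: out 1.53 lat 3.85 z 133.38 F out 3.9 lat 0.3 z 2.7 M [-0.02 -0.17  0.02] w 12.1 tilt [-0.4 -0.9]
```

```bash
python3 -m crank '[[[0,0,0],[0,0,0],0.013],[[0,0,0],[0,0,0],0.015],[[0,0,0],[0,0,0],0.02],[[0,0,0],[0,0,0],0.03],[[0,0,0],[0,0,0],0.04],[[0,0,0],[0,0,0],0.045],[[0,0,0],[0,0,0],0.05],[[0,0,0],[0,0,0],0.05]]'
python3 st.py w15
```

```text
t: 18.38
ee_pos: [568.1, 114.8, 112.8]
orientation: [-2.099, 0.243, 2.1]
ft_force: [-0.3, 0.3, -0.1]
width: 48.3
 t 18.38 key: out 1.06 lat 3.66 z 133.23 F out -0.4 lat 0.2 z -0.1 M [ 0.1  -0.    0.01] w 48.3 tilt [0.  0.1]
```

View pics/w15.png

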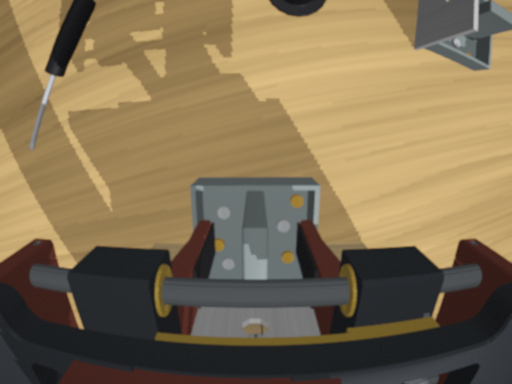

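```bash
python3 -m crank '[[[-0.005,0,0],[0,0,0],0.05],[[-0.01,0,0],[0,0,0],0.05],[[-0.02,0,0],[0,0,0],0.05],[[-0.02,0,0],[0,0,0],0.05],[[-0.025,0,0],[0,0,0],0.05],[[-0.025,0,0],[0,0,0],0.05],[[-0.02,0,0],[0,0,0],0.05],[[0,0,0],[0,0,0],0.05]]'
python3 st.py w16; python3 - <<'E'
from h import *
s=vision.get_image("side");cv2.imwrite("pics/s16.png",cv2.resize(s["img"][100:330,190:320],None,fx=3,fy=3,interpolation=cv2.INTER_CUBIC))
d=vision.get_image("top");cv2.imwrite("pics/t16.png",d["img"])
E
```

```text
t: 19.1
ee_pos: [570.8, 115.2, 243.4]
orientation: [-2.107, 0.24, 2.09]
ft_force: [0.6, -0.2, 1.1]
width: 50.3
 t 19.1 key: out 3.40 lat 4.68 z 263.35 F out 0.6 lat -0.1 z 1.1 M [ 0.09  0.03 -0.01] w 50.3 tilt [-3.4 -7.8]
```

View pics/w16.png

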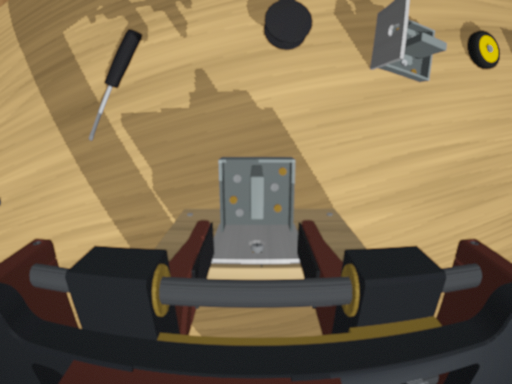

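View pics/s16.png

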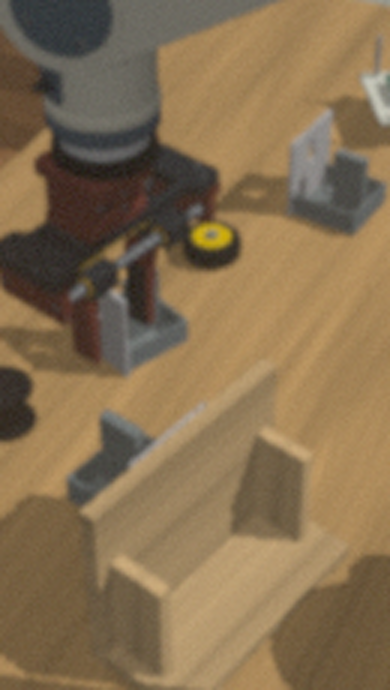

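View pics/t16.png

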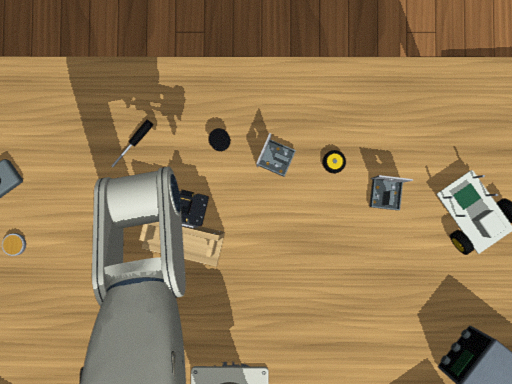

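```bash
python3 -m crank '[[[0,0,0],[0,0,0],0.05],[[0,0,0],[0,0,0],0.05],[[0,0,0],[0,0,0],0.05],[[0,0,0],[0,0,0],0.05],[[0,0,0],[0,0,0],0.05],[[0,0,0],[0,0,0],0.05],[[0,0,0],[0,0,0],0.05],[[0,0,0],[0,0,0],0.05]]'
python3 - <<'E'
from h import *
d=wsnap("w17"); cropf(d["img"],205,140,105,135,5,"w17c.png"); print(d["o"]["ee_pos"],d["o"]["qvel"].round(4))
E
```

```text
t: 19.92
ee_pos: [568.2, 114.8, 237.8]
orientation: [-2.099, 0.243, 2.1]
ft_force: [-0.3, -0.3, 0.3]
width: 50.3
[568.15500527 114.77018844 237.83349984] [ 0.001  -0.0009 -0.0008 -0.0009 -0.0008 -0.0012]
```

View pics/w17c.png

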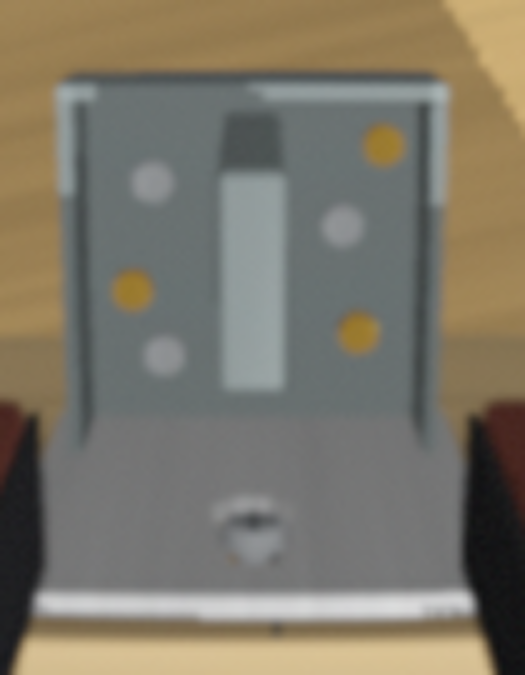

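```bash
python3 -c "
from workcell import workorder
print(workorder.close_job())"
```

```text
the job is handed in; nothing more can be done
None
```

The tray is hanging on the screw. I let go of it and handed the job in at about 20 s; no verdict was reported.

- **Finding the screw:** A tilted wrist view put it about 4 mm to the +y side of the pencilled cross and 4 mm above it. I corrected the alignment by watching the screw head through the tray's keyhole.
- **Hanging:** The head went through the round part with no force felt at the wrist. I lowered the tray 20 mm until the screw bore on the top of the slot, at about 6–7 N. I then pushed it about 1 mm toward the face, at about 4 N, let go and raised the gripper about 125 mm.
- **Last checks:** The final wrist picture shows the tray hanging level, with the screw head in front of the slot and the fingers clear. The arm was still and the wrist force was near zero. In the last top picture the spool, screwdriver and wheel look unmoved. I judged that by eye and did not measure it.
- **Disagreements:** The camera estimates of the board's position differed by up to about 5 mm, so I combined the wrist-camera views in one fit. I then relied on the view through the keyhole and the wrist forces.

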